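Reset the kiln controller with a modelling knife

ROBOT

A 6-joint arm with a two-finger parallel gripper is mounted at the origin on the work surface. World frame = base frame: x ahead of the robot, y to its left, z up, the work surface at z = 0. Lengths are in mm, angles in rad, forces in N, time in s.
With the tool pointing down it reaches from about 350 to 875 mm from the base axis. Payload 4.2 kg.
Tool frame: the origin (TCP) lies midway between the tips of the shut fingers; the grasp point (between the pads) lies 19 mm behind it (arm.tcp_to_grasp is the distance from the TCP to the grasp point, in mm); z points along the fingers, y is the line along which they close (so a half turn about z gives the same grasp; the last joint's range is limited). The gripper opens to 85 mm and grips with 20 to 120 N. Pads are 22 mm wide; open, the fingers measure 114 mm over their backs; the gripper's body (76 mm by 85 mm) begins 54 mm behind the grasp point. The pads swing forward as they close: fully open they stand 13 mm farther back than shut.
Start: joints at [1.36, 0.385, 0.008, 0, -1.194, -0.259], TCP at [282.909, 557.281, 231.312] pointing down, gripper open.
Joint ranges: [-3.14, 3.14], [-1.21, 2.06], [-1.07, 1.41], [-3.16, 2.05], [-2.99, -0.16], [-3.1, 3.1]. Speed limits (rad/s): [2.79, 2.79, 3.14, 3.14, 3.14, 3.14].

INTERFACE

Orientations are given as a unit quaternion [x, y, z, w].
In Python, from bench import arm, get_image gives the robot as it stands.
- The arm moves only by the tool drive_tool, never from a script. Its argument "deltas" is a list of rows, each a list of 2 entries, a list of its own where there are three numbers: the shift along the tool's x, y, z in cm, then the turn, a rotation vector about the tool's x, y, z in degrees. In form: [[[x, y, z], [ax, ay, az]], ...]. A call has 1 to 12 rows; each row shifts and turns the commanded pose from where the row before left it, along the tool's axes as they then stand; what a row does not reach is not made up. A row lasts 1/10 s, in which the tool goes at most 50 mm and 8.59 degrees, less where a joint would pass 70% of its speed; a pose out of reach is approached as far as the arm can. A call with a gripper value outside its range is refused whole. "claw" is the finger opening in cm, from 0 to 8.54, set as the call begins (left out, the last holds). The fingers move at their own pace and stop on an object; the grip force is fixed at half the most. Time passes only in rows, so rows that do not move let the fingers close. It gives the time, the measured TCP pose, the force, the opening and the grip force at its end, in the units of the state.
- arm.read_state(): the state, without advancing time (a new reading comes with each control period).
- get_image(name): name is "scene" or "side" or "wrist"; returns a dict with "img" (480x640x3 uint8, red, green, blue), "fx", "fy", "cx", "cy" (pixels), "eye" and "orientation" of the camera in the world; the wrist camera has in their place "mount" (4x4, takes a point from camera to tool coordinates, whose origin is the TCP and whose axes are the flange's). Camera axes: x right, y down, z forward; pixel columns grow to the right and rows downward; lengths in mm; the calibration is good to about 2 mm. The wrist camera is an equidistant fisheye: a pixel r from the principal point sees the ray r / f radians off the axis. A picture is of the moment at which its call begins: read the wrist's pose just before it. There is no depth.
- arm.job_done(): hands the job in; it is judged then, once.
The state is a dict: "clock": time; "joints": joint angles; "joint_vel": joint speeds; "joint_efforts": joint torques, N m; "position": TCP position; "ee_rot": TCP orientation; "contact_force": force on the tool from outside, world axes, zero at the start; "wrist_torque": the same for the moment, N m; "gripper_width": finger opening in mm; "grasp_force": force on a finger pad.
Only numpy, scipy, OpenCV 4.12 (cv2) and the standard library are available. Lean on these libraries where they do the work, as an engineer would, in place of code of your own. Each camera call takes 0.05 s, during which the arm holds its last target. There are 200 camera calls.

TASK

Take the modelling knife from its wooden stand, use its blade to pry the orange cover of the kiln controller wide open, past upright so that it stays, and then gently press the recessed red button all the way in with the knife's tip and hold it in for a second. Leave the blue button unpressed and the cover open, and stand the knife back in its stand. Touch the cover only with the knife, not with the gripper, and do not disturb the glaze jar, bowl or cup.

Things in the scene. Friction and masses are not known exactly. Their poses are not given: they have to be found in the camera images.
- knife: Loose modelling knife, 135 mm long, standing upright, blade down, in the stand. Origin at the centre of the blade's tip; z runs up to the handle. Straight steel blade 8 mm wide (along y) and 4 mm thick (along x) from z = 0 to 60; round brass collar 30 mm across from z = 60 to 65; dark wooden handle, 16 mm square with sides along x and y, from z = 65 to 135. About 60 g.
- knife_collar (a point): Centre of the underside of the knife's brass collar, 60 mm above the tip.
- knife_grip (a point): Middle of the knife's handle, on its axis, 100 mm above the tip.
- stand: Fixed wooden block 70 x 70 mm, 68 mm high, with an 18 x 18 mm square hole straight through its middle; the blade hangs in the hole and the collar rests on the block's top. Origin at the centre of the underside, z up.
- stand_top (a point): Centre of the hole's mouth on the stand's top face; the knife's collar underside belongs here.
- controller: Fixed grey kiln controller, 120 mm (x) by 200 mm (y), top face 50 mm high; origin at the centre of the underside, front to -x. Display on the +y half. On the -y half, centred at y = -45 mm, the orange cover; under it in the black top face, at x = -20 mm and y = -27 and -63 mm, two round wells 15 mm wide, one with a red, one with a blue button, either way round.
- cover (a joint): Angle of the orange cover's hinge: 0 shut (flat on the top face), pi/2 upright, 2.0 fully open (leaning back to +x). The cover is a plate 80 mm long, 70 mm wide, 4 mm thick, its underside level with the controller's top face (50 mm) when shut; its stiff hinge is at its +x edge and it stays at any angle. About 0.5 N at the lip moves it.
- cover_hinge (a point): Middle of the cover's hinge axis, which runs along the controller's y, 52 mm above the bench at x = +21 mm, y = -45 mm of the controller. Fixed to the controller; its axes are the controller's.
- cover_lip (a point): Middle of the lower front edge of the cover, 84 mm from the hinge, where it is pried (moves with the cover). Shut, it overhangs the controller's front face by 3 mm.
- pry_notch (a point): Middle of the mouth of the pry notch in the controller's front face under the cover's lip: 18 mm wide (y), 16 mm deep (to +x), from 26 mm up to the cover's underside at 50 mm. The blade goes in here from the front, tilted about 40 degrees.
- reset (a joint): Travel of the red button: 0 out, 0.005 m fully in. It springs back; about 2 N starts it, 5.5 N holds it fully in.
- reset_top (a point): Centre of the top of the red button, a 12 mm disc lying 8 mm below the controller's top face in its well; it is pressed straight down.
- erase (a joint): Travel of the blue button, the same kind as the red one; it must not be pressed.
- erase_top (a point): Centre of the top of the blue button, 8 mm below the controller's top face in the other well.
- glaze_jar: Bystander: loose amber glaze jar with blue lid, 64 mm across, 85 mm high, origin under its centre.
- bowl: Bystander: loose blue bowl, 110 mm across, 45 mm high, origin under its centre.
- cup: Bystander: loose terracotta cup, 72 mm across, 70 mm high, origin under its centre.
Mind the look-alikes: they are no part of the job. What is meant by the controller is not green or pink, and is the larger of those in its own colour.

How it is judged:
By the outcome, as a careful person would: the job done as asked, in the order asked, and still so for the second after the job is handed in, with the robot touching nothing.
It also fails if it takes over 61 s, if anything falls off the work surface, if the arm or the gripper's body presses on something with over 40 N, if the wrist force passes 120 N, or if a joint passes its speed limit or range.

## Working session

There is one attempt and no reset: what is moved stays moved. The work goes in short steps, Python scripts to look and compute and a tool call to move; the robot and the scene stay as the last step left them, time stands still between calls to the robot, and variables do not carry over. Pictures are saved under pics/ and viewed, at most 10 in all, crops included, and the job is handed in when it is done.

Besides the shell and the picture viewer there is one more tool, called after ">>>" by a JSON object that holds its "api" and its "payload". drive_tool: Moves the arm, as the interface text tells. Its arguments: {"type":"object","properties":{"deltas":{"type":"array"},"claw":{"type":"number"}},"required":["deltas"]}

```bash
mkdir -p pics; ls
python3 - <<'E'
from bench import arm,get_image
import cv2
print(arm.read_state())
for n in("scene","side","wrist"):
    d=get_image(n); cv2.imwrite(f"pics/{n}0.png",d["img"][:,:,::-1]); print(n,{k:v for k,v in d.items() if k!="img"})
E
```

```text
pics
{'clock': 0.0, 'joints': array([ 1.35958546e+00,  3.85573023e-01,  6.69474595e-03, -4.92155489e-04,
       -1.19398459e+00, -2.58643911e-01]), 'joint_vel': array([ 0.00077307, -0.00119154, -0.00052407, -0.00188014,  0.00020136,
       -0.0006163 ]), 'joint_efforts': array([ 4.35254906e-04, -3.92288375e+01,  1.88405818e+01,  4.18623000e+00,
       -4.61090327e-03,  1.45149535e-06]), 'position': array([282.67671177, 556.80704498, 230.23961288]), 'ee_rot': array([ 9.72509565e-01, -2.32860527e-01, -2.04152284e-04,  1.03840270e-03]), 'contact_force': array([ 0.39749691, -0.45680909, -0.2237298 ]), 'wrist_torque': array([0.00141723, 0.01306545, 0.01762782]), 'grasp_force': 0.0, 'gripper_width': 85.71689033725019}
scene {'fx': 544.960232222267, 'fy': 544.960232222267, 'cx': 313.7875704469878, 'cy': 241.2213525224102, 'eye': array([886.3397332 , 689.54553392, 783.93056496]), 'orientation': array([ 0.23209649,  0.88097642, -0.40042496, -0.09834442])}
side {'fx': 624.3943975141967, 'fy': 624.3943975141967, 'cx': 315.59106743642917, 'cy': 231.6464284759902, 'eye': array([  -1.1521209 , -944.65507452,  668.83600304]), 'orientation': array([ 0.82901011, -0.21919063,  0.12457332, -0.49917851])}
wrist {'fx': 371.64829954431775, 'fy': 371.64829954431775, 'cx': 319.5979212943085, 'cy': 240.64186749600503, 'mount': array([[ 2.47427994e-04, -9.48421575e-01, -3.17011759e-01,
         8.21428751e+01],
       [ 9.99999857e-01,  3.84740167e-04, -3.70547504e-04,
         9.27832456e-01],
       [ 4.73402405e-04, -3.17011622e-01,  9.48421535e-01,
        -1.43956373e+02],
       [ 0.00000000e+00,  0.00000000e+00,  0.00000000e+00,
         1.00000000e+00]])}
```

View pics/scene0.png

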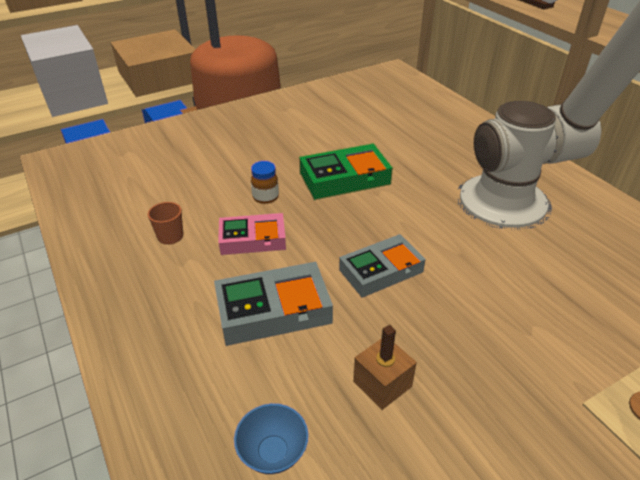

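View pics/side0.png

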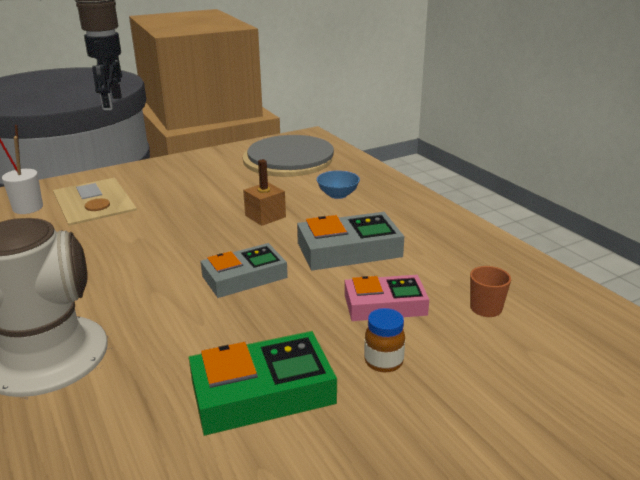

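The scene picture shows five candidate boxes or near-matches: green (345,170), pink (252,233), small grey (382,265) and large grey (273,303). The target is the large grey one, at (350,238) in the side view, because it isn't green or pink and is the larger of the two greys. The stand with the knife is at (385,370). I'll confirm in a crop and measure.

```bash
cat > h.py <<'E'
import numpy as np,cv2
from bench import arm,get_image
from scipy.spatial.transform import Rotation as R
def ray(d,uv):
    x=np.array([(uv[0]-d["cx"])/d["fx"],(uv[1]-d["cy"])/d["fy"],1.]); return R.from_quat(d["orientation"]).apply(x)
def plane(d,uv,z):
    r=ray(d,uv); e=d["eye"]; return e+r*(z-e[2])/r[2]
def proj(d,p):
    q=R.from_quat(d["orientation"]).inv().apply(np.asarray(p,float)-d["eye"]); return q[...,:2]/q[...,2:]*d["fx"]+[d["cx"],d["cy"]]
def wray(d,uv,st):
    a=np.array([uv[0]-d["cx"],uv[1]-d["cy"]]);r=np.hypot(*a);t=r/d["fx"];v=np.r_[a/max(r,1e-9)*np.sin(t),np.cos(t)]
    M=d["mount"];Rt=R.from_quat(st["ee_rot"]);return st["position"]+Rt.apply(M[:3,3]),Rt.apply(M[:3,:3]@v)
def wplane(d,uv,st,z):
    e,r=wray(d,uv,st);return e+r*(z-e[2])/r[2]
def contours(img,lo,hi,box,amin=60):
    m=cv2.inRange(cv2.cvtColor(img,cv2.COLOR_RGB2HSV),lo,hi);k=np.zeros_like(m);x0,y0,x1,y1=box;k[y0:y1,x0:x1]=m[y0:y1,x0:x1]
    return [c for c in cv2.findContours(k,cv2.RETR_EXTERNAL,cv2.CHAIN_APPROX_NONE)[0] if cv2.contourArea(c)>amin]
E
python3 - <<'E'
from h import *
np.set_printoptions(precision=1,suppress=True)
B={"scene":((205,255,340,350),(345,310,425,410)),"side":((290,205,410,270),(240,150,292,228))}
out=[]
for n in B:
    d=get_image(n);im=d["img"]
    for b in B[n]:
        x0,y0,x1,y1=b;c=im[y0:y1,x0:x1];out.append(cv2.resize(c,(390,290),interpolation=cv2.INTER_CUBIC))
    for c in contours(im,(5,200,180),(18,255,255),B[n][0]):
        q=cv2.boxPoints(cv2.minAreaRect(c)); ap=cv2.approxPolyDP(cv2.convexHull(c),4,True)[:,0]
        print(n,"cover",ap.tolist(),[plane(d,u,54)[:2] for u in ap])
    # stand: brown; print colours
    print(im[375,375 if n=="scene" else 0], im[205,265])
cv2.imwrite("pics/c1.png",np.vstack([np.hstack(out[:2]),np.hstack(out[2:])])[:,:,::-1])
E
```

```text
scene cover [[310, 278], [321, 306], [285, 313], [276, 284]] [array([546.5,  47.8]), array([563.5, 119.3]), array([626.9, 102. ]), array([609.1,  30. ])]
[136  91  51] [171 133  89]
side cover [[345, 231], [315, 235], [306, 219], [336, 215]] [array([609.1,  36.5]), array([546.3,  53. ]), array([565.1, 126.9]), array([631.3, 110.4])]
[173 168 153] [102  67  34]
```

View pics/c1.png

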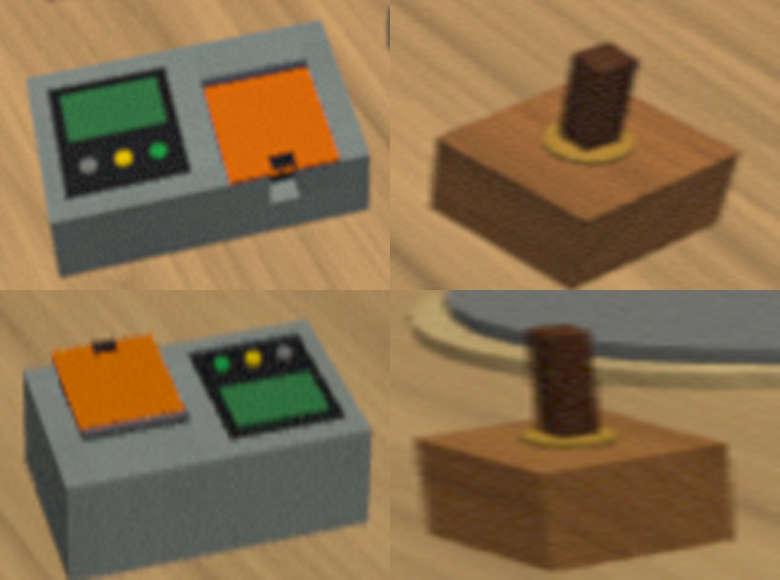

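The crop confirms the target: the large grey box, display on +y (world +x), cover with pry notch facing world +y. The knife is upright in its stand. Next I'll get a coarse stand position from the two views.

Run:
```python
from h import *
np.set_printoptions(precision=1,suppress=True)
ds={n:get_image(n) for n in("scene","side")}
B={"scene":(345,310,425,410),"side":(240,150,292,228)}
V={}
for n,d in ds.items():
    im=d["img"]
    for c in contours(im,(18,150,100),(28,255,255),B[n],8): print(n,"gold",cv2.boundingRect(c),cv2.fitEllipse(c)[0],plane(d,cv2.fitEllipse(c)[0],70))
    for c in contours(im,(0,60,0),(20,255,88),B[n],30): print(n,"dark",cv2.boundingRect(c),[plane(d,u,143) for u in []])
# stand top corners from crop (scene crop 80x100->390x290 ; side 52x78->390x290)
s=lambda u,v:(345+u*80/390,310+v*100/290); q=lambda u,v:(240+u*52/390,150+v*78/290)
for p in [(48,142),(195,218),(348,153)]: print("scene",plane(ds["scene"],s(*p),68))
for p in [(27,150),(157,182),(338,153)]: print("side",plane(ds["side"],q(*p),68))
print("handle top",plane(ds["scene"],s(215,53),143),plane(ds["side"],q(165,38),143))
```

```text
scene gold (376, 353, 19, 14) (385.2063903808594, 358.4118957519531) [537.2 279.3  70. ]
scene dark (355, 360, 60, 48) []
scene dark (380, 326, 16, 35) []
side gold (258, 187, 12, 6) (263.55389404296875, 189.1531524658203) [538.3 285.5  70. ]
side dark (245, 193, 15, 20) []
side dark (258, 160, 10, 29) []
scene [578.8 255.   68. ]
scene [565. 319.  68.]
scene [498.3 309.5  68. ]
side [496.9 307.4  68. ]
side [511.9 243.3  68. ]
side [578.5 253.5  68. ]
handle top [536.2 278.6 143. ] [537.8 284.  143. ]
```

Both views agree: stand centre ≈ (538, 281), sides 67 mm, yaw ≈ 12°. I'll fly above it.

>>> {"api": "drive_tool", "payload": {"deltas": [[[3.5, 1.3, 0], [0, 0, 0]], [[3.5, 1.3, 0], [0, 0, 0]], [[3.5, 1.3, 0], [0, 0, 0]], [[3.5, 1.3, 0], [0, 0, 0]], [[3.5, 1.3, 0], [0, 0, 0]], [[3.5, 1.3, 0], [0, 0, 0]], [[3.5, 1.3, 0], [0, 0, 0]], [[3.5, 1.3, 0], [0, 0, 0]], [[3.5, 1.3, 0], [0, 0, 0]], [[3.5, 1.3, 0], [0, 0, 0]], [[0, 0, 0], [0, 0, 0]]], "claw": 8.5}}

```text
clock: 1.45
position: [538.3, 279.9, 231.0]
ee_rot: [0.972, -0.235, 0.0, 0.0]
contact_force: [-0.5, 0.1, -0.6]
gripper_width: 84.8
grasp_force: 0.0
```

>>> {"api": "drive_tool", "payload": {"deltas": [[[0, 0, 0], [0, 0, -8]], [[0, 0, 0], [0, 0, -8]], [[0, 0, 0], [0, 0, -8]], [[0, 0, 0], [0, 0, -8]], [[0, 0, 0], [0, 0, -7]], [[0, 0, 0], [0, 0, 0]], [[0, 0, 0], [0, 0, 0]]]}}

```text
clock: 2.15
position: [535.8, 283.3, 231.3]
ee_rot: [0.995, 0.104, -0.0, -0.0]
contact_force: [0.1, 0.3, -1.7]
gripper_width: 85.2
grasp_force: 0.0
```

```bash
cat >> h.py <<'E'
def delta(pos=None,zdir=None,xdir=None,Rt=None):
    """tool-frame shift (cm) and rotvec (deg) from the present pose to a target"""
    s=arm.read_state();R0=R.from_quat(s["ee_rot"])
    if zdir is not None:
        z=np.array(zdir,float);z/=np.linalg.norm(z);x=np.array(xdir,float);x-=x@z*z;x/=np.linalg.norm(x);Rt=R.from_matrix(np.c_[x,np.cross(z,x),z])
    t=None if pos is None else np.round(R0.inv().apply(np.array(pos)-s["position"])/10,2)
    r=None if Rt is None else np.round((R0.inv()*Rt).as_rotvec(degrees=True),2)
    return t,r
def show(s=None):
    s=s or arm.read_state();Rm=R.from_quat(s["ee_rot"]).as_matrix()
    print("t%.1f"%s["clock"],"p",s["position"].round(1),"x",Rm[:,0].round(3),"z",Rm[:,2].round(3),"F",s["contact_force"].round(1),"w%.1f g%.1f"%(s["gripper_width"],s["grasp_force"]),"j",s["joints"].round(2))
E
python3 - <<'E'
from h import *
show(); print(delta((538.3,281.5,220)))
cv2.imwrite("pics/w1.png",get_image("wrist")["img"][:,:,::-1])
E
```

```text
t2.1 p [535.8 283.3 231.3] x [ 0.978  0.207 -0.   ] z [-0.  0. -1.] F [ 0.1  0.3 -1.7] w85.2 g0.0 j [ 0.75  0.35 -0.04 -0.   -1.18  1.03]
(array([0.21, 0.23, 1.13]), None)
```

View pics/w1.png

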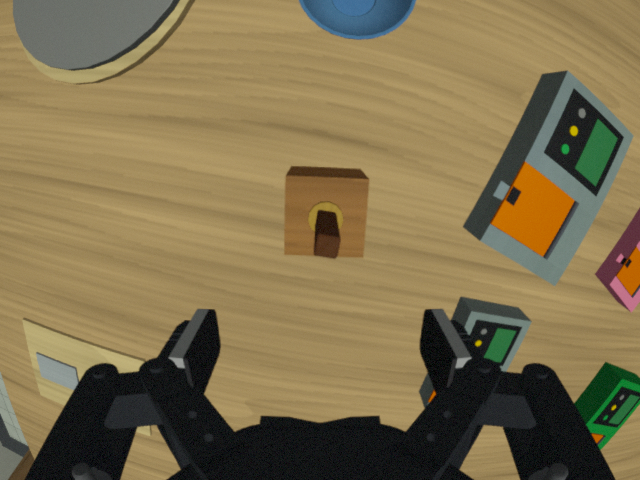

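The wrist view shows the stand's top at (287–368, 177–257) and the handle top near (327,245). The controller is at (465–632, 72–284) with its cover at (495–575, 165–256). I'll measure all of these.

Run:
```python
from h import *
np.set_printoptions(precision=1,suppress=True)
s=arm.read_state();d=get_image("wrist");im=d["img"]
W=lambda u,z:wplane(d,u,s,z)[:2]
hsv=cv2.cvtColor(im,cv2.COLOR_RGB2HSV)
for p in [(300,200),(320,172),(326,230),(327,248),(345,190),(325,205),(480,215),(530,160)]: print(p,hsv[p[1],p[0]],end=' ')
print()
c=max(contours(im,(5,200,150),(18,255,255),(460,60,640,290)),key=cv2.contourArea)
ap=cv2.approxPolyDP(cv2.convexHull(c),4,True)[:,0]; P=np.array([W(u,54) for u in ap]);print("cover",ap.tolist(),P.tolist(),P.mean(0))
C=np.array([W(u,50) for u in [(568,71),(632,136),(556,284)]])
print("ctrl top corners",C)
S=np.array([W(u,68) for u in [(287,177),(368,179),(364,257),(285,255)]]);print("stand",S,S.mean(0))
print("collar top @73",W((325.5,218),65))
print("handle top",[W(u,143) for u in [(315,236),(340,237),(338,257),(314,256)]])
cv2.imwrite("pics/c2.png",cv2.resize(im[150:270,265:385],(600,600),interpolation=cv2.INTER_CUBIC)[:,:,::-1])
```

```text
(300, 200) [ 16 153 143] (320, 172) [ 13 144  78] (326, 230) [  8 133  48] (327, 248) [ 13 173  81] (345, 190) [ 16 159 130] (325, 205) [ 22 166 160] (480, 215) [72 22 57] (530, 160) [ 90  33 132] 
cover [[524, 163], [573, 200], [543, 255], [491, 223]] [[628.1557756516573, 101.77949663721341], [609.6179360911839, 27.35215365096053], [544.2184869733302, 42.94405338880489], [562.8116720689608, 118.67416667317113]] [586.2  72.7]
ctrl top corners [[735.7  71.2]
 [704.6 -42.3]
 [514.5   5.1]]
stand [[564.5 316.1]
 [577.  249.5]
 [508.6 236. ]
 [495.9 305.1]] [536.5 276.7]
collar top @73 [535.6 277. ]
handle top [array([542.4, 286.6]), array([545.1, 270.4]), array([531.1, 268.6]), array([528.5, 284.4])]
```

View pics/c2.png

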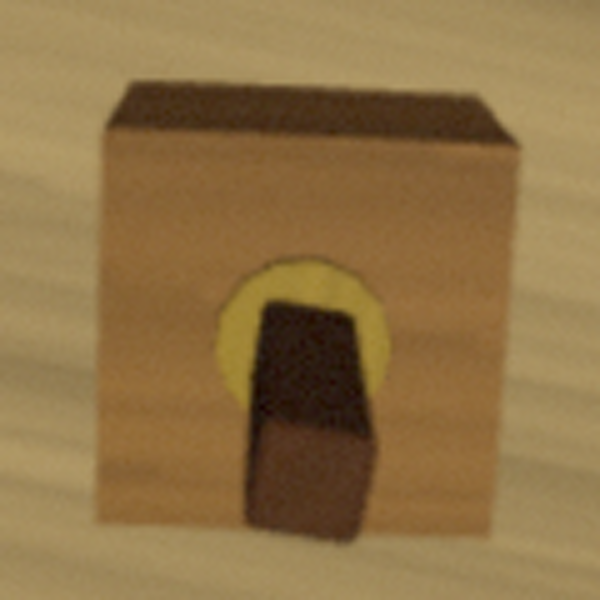

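The knife axis is at ≈ (537, 278), aligned with the tool within 2°. I'll descend and grip.

>>> {"api": "drive_tool", "payload": {"deltas": [[[0.03, 0.44, 2], [0, 0, 0]], [[0, 0, 3], [0, 0, 0]], [[0, 0, 3], [0, 0, 0]], [[0, 0, 3], [0, 0, 0]], [[0, 0, 2], [0, 0, 0]], [[0, 0, 1.1], [0, 0, 0]], [[0, 0, 0], [0, 0, 0]]]}}

```text
clock: 2.95
position: [536.7, 278.2, 88.8]
ee_rot: [0.994, 0.105, -0.001, 0.001]
contact_force: [-0.9, -0.7, 0.4]
gripper_width: 85.0
grasp_force: 0.0
```

>>> {"api": "drive_tool", "payload": {"deltas": [[[0, 0, 0], [0, 0, 0]], [[0, 0, 0], [0, 0, 0]], [[0, 0, 0], [0, 0, 0]], [[0, 0, 0], [0, 0, 0]], [[0, 0, 0], [0, 0, 0]], [[0, 0, 0], [0, 0, 0]], [[0, 0, 0], [0, 0, 0]], [[0, 0, 0], [0, 0, 0]], [[0, 0, 0], [0, 0, 0]], [[0, 0, 0], [0, 0, 0]]], "claw": 0.5}}

```text
clock: 3.95
position: [537.8, 279.0, 91.1]
ee_rot: [0.994, 0.105, 0.001, -0.0]
contact_force: [-0.2, -0.3, 5.4]
gripper_width: 16.0
grasp_force: 58.8
```

Run:
```python
from h import *
show()
```

```text
t4.0 p [537.8 279.   91.1] x [0.978 0.21  0.001] z [ 0.001  0.001 -1.   ] F [-0.2 -0.3  5.4] w16.0 g58.8 j [ 0.75  0.48 -0.22  0.   -0.87  1.04]
```

>>> {"api": "drive_tool", "payload": {"deltas": [[[0, 0, -1], [0, 0, 0]], [[0, 0, -2.5], [0, 0, 0]], [[0, 0, -2.5], [0, 0, 0]], [[0, 0, -2.5], [0, 0, 0]], [[0, 0, -2.5], [0, 0, 0]], [[0, 0, -2], [0, 0, 0]], [[0, 0, 0], [0, 0, 0]], [[0, 0, 0], [0, 0, 0]]]}}

```text
clock: 4.75
position: [536.8, 278.5, 219.9]
ee_rot: [0.994, 0.105, -0.0, -0.0]
contact_force: [0.2, 0.3, -0.8]
gripper_width: 15.9
grasp_force: 58.5
```

Run:
```python
from h import *
np.set_printoptions(precision=1,suppress=True)
show(); s=arm.read_state()
o=[]
for n in("wrist","scene","side"):
    d=get_image(n)
    if n=="wrist": c=d["img"][60:360,170:470]
    else:
        tip=s["position"]+R.from_quat(s["ee_rot"]).apply([0,0,81]);u=proj(d,tip);print(n,u,"collar",proj(d,tip+[0,0,60]));x,y=int(u[0]),int(u[1]);c=d["img"][max(y-80,0):y+20,x-50:x+50]
    o.append(cv2.resize(c,(400,400) if n=="wrist" else (200,400) if 0 else (200,200),interpolation=cv2.INTER_CUBIC))
cv2.imwrite("pics/k1.png",np.hstack([o[0],np.vstack(o[1:])])[:,:,::-1])
```

```text
t4.8 p [536.8 278.5 219.9] x [ 1.   0.2 -0. ] z [-0.  0. -1.] F [ 0.2  0.3 -0.8] w15.9 g58.5 j [ 0.8  0.4 -0.1 -0.  -1.1  1. ]
scene [388.5 330.1] collar [391.8 303.3]
side [262.7 162.8] collar [261.3 137.7]
```

View pics/k1.png

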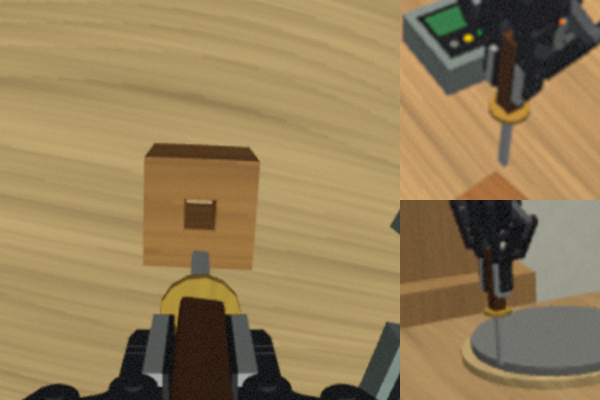

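Knife is held square, with the blade's 8 mm width along the tool's y (seen at ≈(320,250) in the full picture). I'll turn so that tool x points along the controller's +x (about -104°), while raised.

>>> {"api": "drive_tool", "payload": {"deltas": [[[0, 0, -0.5], [0, 0, 8.3]], [[0, 0, -0.5], [0, 0, 8.3]], [[0, 0, 0], [0, 0, 8.3]], [[0, 0, 0], [0, 0, 8.3]], [[0, 0, 0], [0, 0, 8.3]], [[0, 0, 0], [0, 0, 8.3]], [[0, 0, 0], [0, 0, 8.3]], [[0, 0, 0], [0, 0, 8.3]], [[0, 0, 0], [0, 0, 8.3]], [[0, 0, 0], [0, 0, 8.3]], [[0, 0, 0], [0, 0, 8.3]], [[0, 0, 0], [0, 0, 8.3]]]}}

```text
clock: 6.1
position: [536.9, 278.4, 228.8]
ee_rot: [0.72, -0.694, -0.0, 0.001]
contact_force: [0.4, -0.4, -0.8]
gripper_width: 15.9
grasp_force: 58.5
```

>>> {"api": "drive_tool", "payload": {"deltas": [[[0, 0, 0], [0, 0, 8.3]], [[0, 0, 0], [0, 0, 8.3]], [[0, 0, 0], [0, 0, 0]], [[0, 0, 0], [0, 0, 0]]]}}

```text
clock: 6.5
position: [537.1, 278.5, 229.4]
ee_rot: [-0.616, 0.788, -0.0, -0.001]
contact_force: [0.5, -0.5, 0.1]
gripper_width: 16.3
grasp_force: 58.6
```

```bash
cat >> h.py <<'E'
YAW=np.radians(-104.1);EX=np.array([np.cos(YAW),np.sin(YAW),0]);EY=np.array([-EX[1],EX[0],0]);EZ=np.array([0,0,1.])
O=np.array([624.8,41.2,0]);L=82.
def C(x,y,z): return O+x*EX+y*EY+z*EZ
def toC(p): q=np.asarray(p)-O; return np.array([q@EX,q@EY,q[2]])
def tcp(tip,tilt): # tip in controller frame -> world TCP
    a=np.radians(tilt);zt=np.sin(a)*EX-np.cos(a)*EZ;xt=np.cos(a)*EX+np.sin(a)*EZ
    return C(*tip)-L*zt,zt,xt
def go(tip,tilt):
    p,z,x=tcp(tip,tilt);return delta(p,z,x)
E
python3 - <<'E'
from h import *
show();a=np.radians(40);dd=np.array([np.sin(a),0,-np.cos(a)])
T=np.array([-55.2,-45,33]);T0=T-45*dd;p,z,x=tcp(T0,40);print(T0,p.round(1));print(delta(p+[0,0,80],[0,0,-1],EX))
E
```

```text
t6.5 p [537.1 278.5 229.4] x [-0.241 -0.971  0.001] z [-0.001 -0.001 -1.   ] F [ 0.5 -0.5  0.1] w16.3 g58.6 j [ 0.75  0.35 -0.05 -0.   -1.17 -0.99]
[-84.12544244 -45.          67.47199994] [614.5 184.9 130.3]
(array([ 7.22, -9.77,  1.91]), array([ 0.06, -0.08,  0.15]))
```

>>> {"api": "drive_tool", "payload": {"deltas": [[[1.8, -2.45, 0], [0, 0, 0]], [[1.8, -2.45, 0.5], [0, 0, 0]], [[1.8, -2.45, 0.7], [0, 0, 0]], [[1.8, -2.45, 0.7], [0, 0, 0]], [[0, 0, 0], [0, 8, 0]], [[0, 0, 0], [0, 8, 0]], [[0, 0, 0], [0, 8, 0]], [[0, 0, 0], [0, 8, 0]], [[0, 0, 0], [0, 8, 0]], [[0, 0, 0], [0, 0, 0]], [[0, 0, 0], [0, 0, 0]]]}}

```text
clock: 7.6
position: [614.7, 185.4, 209.7]
ee_rot: [-0.579, 0.74, -0.21, -0.271]
contact_force: [0.9, -0.1, -0.1]
gripper_width: 16.0
grasp_force: 58.6
```

Run:
```python
from h import *
show();print(go((-84.1,-45,67.5),40))
```

```text
t7.6 p [614.7 185.4 209.7] x [-0.184 -0.743  0.643] z [-0.158 -0.624 -0.766] F [ 0.9 -0.1 -0.1] w16.0 g58.6 j [ 0.71  0.67  0.13  0.38 -1.63 -1.05]
(array([-5.06, -0.01,  6.11]), array([ 0.07, -0.04,  0.16]))
```

>>> {"api": "drive_tool", "payload": {"deltas": [[[-1.7, 0, 1.9], [0, 0, 0]], [[-1.7, 0, 2.1], [0, 0, 0]], [[-1.65, 0, 2.1], [0, 0, 0]], [[0, 0, 0], [0, 0, 0]], [[0, 0, 0], [0, 0, 0]]]}}

```text
clock: 8.1
position: [615.3, 184.0, 133.9]
ee_rot: [-0.578, 0.741, -0.21, -0.269]
contact_force: [-0.2, -0.7, 0.4]
gripper_width: 16.7
grasp_force: 58.6
```

Run:
```python
from h import *
np.set_printoptions(precision=1,suppress=True)
show();s=arm.read_state();Rt=R.from_quat(s["ee_rot"]);tip=s["position"]+Rt.apply([0,0,L]);print("tip ctrl",toC(tip))
def wproj(d,p):
    q=d["mount"][:3,:3].T@(Rt.inv().apply(p-s["position"])-d["mount"][:3,3]);r=np.hypot(q[0],q[1]);return np.array([d["cx"],d["cy"]])+d["fx"]*np.arctan2(r,q[2])*q[:2]/r
o=[]
for n,h in(("wrist",100),("scene",45),("side",45)):
    d=get_image(n);P=wproj if n=="wrist" else proj
    for nm,q in(("tip",tip),("lip",C(-63,-45,50)),("lip+y",C(-63,-10,52)),("lip-y",C(-63,-80,52)),("hinge+y",C(17,-10,54)),("hinge-y",C(17,-80,54))): print(n,nm,P(d,q))
    u=P(d,tip);x,y=[int(max(h,v)) for v in u];c=d["img"][y-h:y+h,x-h:x+h];print("crop0",x-h,y-h)
    o.append(cv2.resize(c,(400,400) if n=="wrist" else (400,400),interpolation=cv2.INTER_CUBIC))
cv2.imwrite("pics/t1.png",cv2.resize(np.hstack(o[:2]),(800,400))[:,:,::-1])
```

```text
t8.1 p [615.3 184.  133.9] x [-0.2 -0.7  0.6] z [-0.2 -0.6 -0.8] F [-0.2 -0.7  0.4] w16.7 g58.6 j [ 0.7  0.7  0.1  0.4 -1.5 -1.1]
tip ctrl [-83.6 -43.9  70.9]
wrist tip [320.3 252.2]
wrist lip [321.8 235. ]
wrist lip+y [272.9 234. ]
wrist lip-y [370.6 234. ]
wrist hinge+y [278.2 141.8]
wrist hinge-y [364.8 141.8]
crop0 220 152
scene tip [305.2 313. ]
scene lip [303.2 312.2]
scene lip+y [283.9 315.6]
scene lip-y [322.2 307.5]
scene hinge+y [274.4 283.4]
scene hinge-y [310.7 276.2]
crop0 260 267
side tip [319.5 207.1]
side lip [321.7 219.8]
side lip+y [337.  216.9]
side lip-y [306.1 221. ]
side hinge+y [348.1 232.6]
side hinge-y [315.7 237.1]
crop0 274 162
```

View pics/t1.png

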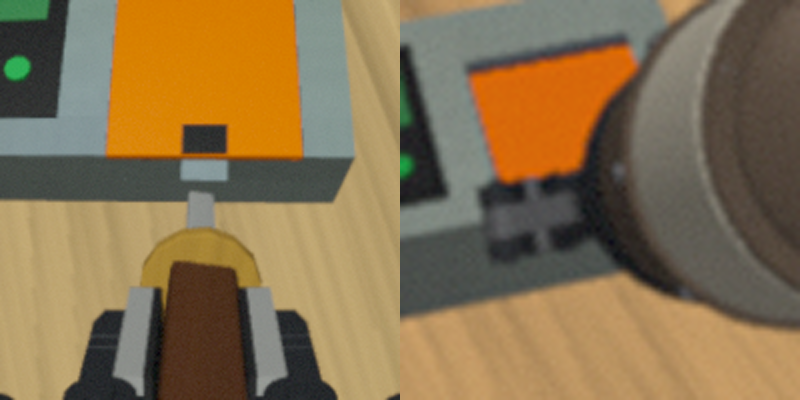

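>>> {"api": "drive_tool", "payload": {"deltas": [[[0, 0, 0], [0, 0, 0]], [[0, 0, 0], [0, 0, 0]]]}}

```text
clock: 8.45
position: [615.0, 184.7, 133.0]
ee_rot: [-0.578, 0.741, -0.21, -0.269]
contact_force: [-0.5, 0.6, -0.4]
gripper_width: 15.9
grasp_force: 58.6
```

Run:
```python
from h import *
np.set_printoptions(precision=1,suppress=True)
show();s=arm.read_state();Rt=R.from_quat(s["ee_rot"]);tip=s["position"]+Rt.apply([0,0,L]);print("tip ctrl",toC(tip),go((-84.1,-45,67.5),40))
d=get_image("wrist");im=d["img"]
c=max(contours(im,(5,200,150),(18,255,255),(200,60,440,260)),key=cv2.contourArea)
ap=cv2.approxPolyDP(cv2.convexHull(c),4,True)[:,0]
for u in ap: print("cover",u,toC(wplane(d,u,s,54)),toC(wplane(d,u,s,50)))
c=[c for c in contours(im,(0,0,120),(179,60,255),(300,225,345,248),30)]
for k in c: print("patch",cv2.boundingRect(k))
```

```text
t8.4 p [615.  184.7 133. ] x [-0.2 -0.7  0.6] z [-0.2 -0.6 -0.8] F [-0.5  0.6 -0.4] w15.9 g58.6 j [ 0.7  0.7  0.1  0.4 -1.5 -1.1]
tip ctrl [-84.2 -44.4  70.1] (array([-0.2,  0.1,  0.2]), array([-0. ,  0.1, -0.1]))
cover [364 141] [ 16.6 -79.8  54. ] [ 19.6 -80.4  50. ]
cover [369 229] [-60.9 -79.2  54. ] [-59.2 -79.7  50. ]
cover [273 228] [-60.1 -10.7  54. ] [-58.4 -10.2  50. ]
cover [280 139] [ 18.6 -11.9  54. ] [ 21.7 -11.3  50. ]
patch (310, 231, 23, 10)
```

The wrist picture shows the blade tip at full-frame (320,248) straight in line with the notch (310–333, 231–241). The cover is measured at y -79.5..-11, x -60.5..17.6 in the controller frame, matching the given sizes. Inserting the blade.

>>> {"api": "drive_tool", "payload": {"deltas": [[[-0.1, 0, 1.2], [0, 0, 0]], [[0, 0, 1.2], [0, 0, 0]], [[0, 0, 0.9], [0, 0, 0]], [[0, 0, 0.8], [0, 0, 0]], [[0, 0, 0.65], [0, 0, 0]], [[0, 0, 0], [0, 0, 0]], [[0, 0, 0], [0, 0, 0]]]}}

```text
clock: 9.2
position: [607.7, 155.6, 95.2]
ee_rot: [-0.578, 0.741, -0.21, -0.27]
contact_force: [-0.7, 0.5, -0.5]
gripper_width: 16.5
grasp_force: 58.6
```

Run:
```python
from h import *
np.set_printoptions(precision=1,suppress=True)
show();s=arm.read_state();Rt=R.from_quat(s["ee_rot"]);tip=s["position"]+Rt.apply([0,0,L]);print("tip ctrl",toC(tip))
a=np.radians(40);d=np.array([np.sin(a),-np.cos(a)]);n=np.array([np.cos(a),np.sin(a)])
last=None
for th in range(0,126,10):
    t=np.radians(th);u=np.array([-np.cos(t),np.sin(t)]);w=np.array([np.sin(t),np.cos(t)]) # along cover, cover topside normal
    H=np.array([21,52]);lip=H+84*u-2*w
    T=lip+18*d-1.5*n   # leads the lip by ~0.5mm
    if th>=48: T=H+66.5*u-2*w+(-1.3)*n*0
    print(th,T, "" if last is None else np.array([(T-last)@n,(T-last)@d])/10); last=T
```

```text
t9.2 p [607.7 155.6  95.2] x [-0.2 -0.7  0.6] z [-0.2 -0.6 -0.8] F [-0.7  0.5 -0.5] w16.5 g58.6 j [ 0.7  0.7 -0.1  0.4 -1.4 -1.1]
tip ctrl [-54.1 -44.5  32.4]
0 [-52.6  35.2] 
10 [-51.7  49.9] [ 1.  -1.1]
20 [-48.2  64.1] [ 1.2 -0.9]
30 [-42.3  77.5] [ 1.3 -0.7]
40 [-34.2  89.7] [ 1.4 -0.4]
50 [-23.3 101.7] [ 1.6 -0.2]
60 [-14.  108.6] [1.2 0.1]
70 [ -3.6 113.8] [1.1 0.3]
80 [  7.5 117.1] [1.1 0.5]
90 [ 19.  118.5] [1.  0.6]
100 [ 30.6 117.8] [0.8 0.8]
110 [ 41.9 115.2] [0.7 0.9]
120 [ 52.5 110.6] [0.5 1. ]
```

>>> {"api": "drive_tool", "payload": {"deltas": [[[0.3, 0, 0.0], [0, 0, 0]], [[0.5, 0, -0.55], [0, 0, 0]], [[0.5, 0, -0.55], [0, 0, 0]], [[0.6, 0, -0.45], [0, 0, 0]], [[0.6, 0, -0.45], [0, 0, 0]], [[0.65, 0, -0.35], [0, 0, 0]], [[0.65, 0, -0.35], [0, 0, 0]], [[0, 0, 0], [0, 0, 0]], [[0, 0, 0], [0, 0, 0]]]}}

```text
clock: 10.1
position: [604.4, 143.8, 140.5]
ee_rot: [-0.578, 0.741, -0.21, -0.27]
contact_force: [-0.2, 0.4, -1.2]
gripper_width: 16.4
grasp_force: 58.6
```

Run:
```python
from h import *
np.set_printoptions(precision=1,suppress=True)
show();s=arm.read_state();Rt=R.from_quat(s["ee_rot"]);tip=s["position"]+Rt.apply([0,0,L]);print("tip ctrl",toC(tip))
w=get_image("wrist")["img"][90:330,160:480];v=get_image("side")["img"][140:260,270:430]
cv2.imwrite("pics/p1.png",np.hstack([cv2.resize(w,(400,300)),cv2.resize(v,(400,300))])[:,:,::-1])
```

```text
t10.1 p [604.4 143.8 140.5] x [-0.2 -0.7  0.6] z [-0.2 -0.6 -0.8] F [-0.2  0.4 -1.2] w16.4 g58.6 j [ 0.7  0.7 -0.   0.4 -1.4 -1.1]
tip ctrl [-41.8 -44.8  77.7]
```

View pics/p1.png

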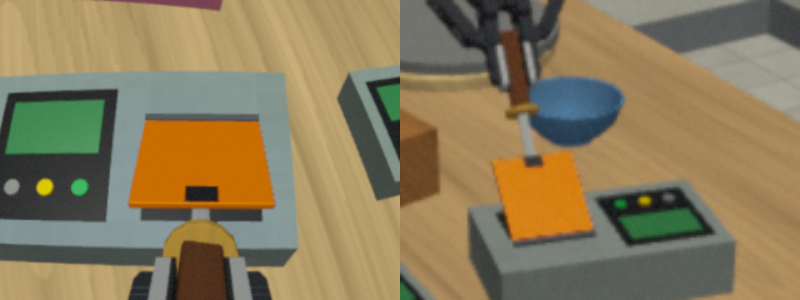

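The picture shows the cover lifted to about 30° with the blade under its lip (side crop (525,155)). Continuing the arc.

>>> {"api": "drive_tool", "payload": {"deltas": [[[0.7, 0, -0.2], [0, 0, 0]], [[0.7, 0, -0.2], [0, 0, 0]], [[0.8, 0, -0.1], [0, 0, 0]], [[0.8, 0, -0.1], [0, 0, 0]], [[0.6, 0, 0.05], [0, 0, 0]], [[0.6, 0, 0.05], [0, 0, 0]], [[0.55, 0, 0.15], [0, 0, 0]], [[0.55, 0, 0.15], [0, 0, 0]], [[0.55, 0, 0.25], [0, 0, 0]], [[0.55, 0, 0.25], [0, 0, 0]], [[0.5, 0, 0.3], [0, 0, 0]], [[0.5, 0, 0.3], [0, 0, 0]]]}}

```text
clock: 11.4
position: [589.1, 83.1, 180.8]
ee_rot: [-0.578, 0.741, -0.21, -0.27]
contact_force: [-0.7, -0.3, -0.9]
gripper_width: 16.1
grasp_force: 58.6
```

>>> {"api": "drive_tool", "payload": {"deltas": [[[0.4, 0, 0.4], [0, 0, 0]], [[0.4, 0, 0.4], [0, 0, 0]], [[0.35, 0, 0.45], [0, 0, 0]], [[0.35, 0, 0.45], [0, 0, 0]], [[0.15, 0, 0.2], [0, 0, 0]], [[0, 0, 0], [0, 0, 0]], [[0, 0, 0], [0, 0, 0]]]}}

```text
clock: 12.1
position: [583.3, 59.4, 177.0]
ee_rot: [-0.578, 0.741, -0.21, -0.27]
contact_force: [-0.4, 0.7, 0.1]
gripper_width: 16.2
grasp_force: 58.6
```

Run:
```python
from h import *
np.set_printoptions(precision=1,suppress=True)
show();s=arm.read_state();Rt=R.from_quat(s["ee_rot"]);tip=s["position"]+Rt.apply([0,0,L]);print("tip ctrl",toC(tip))
q=toC(tip);v=np.array([q[0]-21,q[2]-52]);r=np.hypot(*v);print("cover deg~",90+np.degrees(np.arctan2(v[0],v[1])+np.arctan2(2,r)))
```

```text
t12.1 p [583.3  59.4 177. ] x [-0.2 -0.7  0.6] z [-0.2 -0.6 -0.8] F [-0.4  0.7  0.1] w16.2 g58.6 j [ 0.6  0.6 -0.2  0.5 -1.4 -1. ]
tip ctrl [ 45.2 -44.8 114.2]
cover deg~ 112.9882704035468
```

The cover is at ≈113° (2.0 rad is fully open). I'll back off, rise, return to vertical and look for the red button.

>>> {"api": "drive_tool", "payload": {"deltas": [[[-1, 0, -0.6], [0, 0, 0]], [[-1.5, 0, -1], [0, 0, 0]], [[-1.5, 0, -1], [0, 0, 0]], [[-1.5, 0, -1], [0, 0, 0]], [[1.2, 0, -1.5], [0, 0, 0]], [[1.2, 0, -1.5], [0, 0, 0]], [[0, 0, 0], [0, -8, 0]], [[0, 0, 0], [0, -8, 0]], [[0, 0, 0], [0, -8, 0]], [[0, 0, 0], [0, -8, 0]], [[0, 0, 0], [0, -8, 0]], [[0, 0, 0], [0, 0, 0]]]}}

```text
clock: 13.3
position: [599.6, 122.3, 209.8]
ee_rot: [-0.614, 0.79, 0.001, 0.002]
contact_force: [0.1, 0.4, -0.0]
gripper_width: 16.4
grasp_force: 58.6
```

>>> {"api": "drive_tool", "payload": {"deltas": [[[0, 0, 0], [0, 0, 0]], [[0, 0, 0], [0, 0, 0]]]}}

```text
clock: 13.5
position: [599.4, 124.3, 206.9]
ee_rot: [-0.615, 0.788, -0.0, -0.001]
contact_force: [0.3, -0.4, -1.5]
gripper_width: 16.3
grasp_force: 58.6
```

Run:
```python
from h import *
np.set_printoptions(precision=1,suppress=True)
show();s=arm.read_state();Rt=R.from_quat(s["ee_rot"]);tip=s["position"]+Rt.apply([0,0,L]);print("tip ctrl",toC(tip))
dw,dc,ds=[get_image(n) for n in("wrist","scene","side")]
for n,d in(("wrist",dw),("scene",dc),("side",ds)):
    pl=(lambda u,z:wplane(d,u,s,z)) if n=="wrist" else (lambda u,z:plane(d,u,z))
    b=(220,20,440,330) if n=="wrist" else (265,270,330,320) if n=="scene" else (300,205,350,240)
    for nm,lo,hi in(("red",(170,120,60),(179,255,255)),("red0",(0,170,60),(4,255,255)),("blue",(100,120,60),(130,255,255)),("orange",(6,200,150),(18,255,255))):
        for c in contours(d["img"],lo,hi,b,6):
            x,y,w,h=cv2.boundingRect(c);print(n,nm,(x,y,w,h),"at z42",toC(pl((x+w/2-.5,y+h/2-.5),42)))
w=dw["img"][20:320,160:480];v=dc["img"][230:350,200:360]
cv2.imwrite("pics/b1.png",np.hstack([cv2.resize(w,(480,450)),cv2.resize(v,(320,240)) if 0 else cv2.copyMakeBorder(cv2.resize(v,(320,240)),0,210,0,0,0)])[:,:,::-1])
```

```text
t13.5 p [599.4 124.3 206.9] x [-0.2 -1.   0. ] z [-0. -0. -1.] F [ 0.3 -0.4 -1.5] w16.3 g58.6 j [ 0.5  0.4 -0.1  0.  -1.1 -0.7]
tip ctrl [-74.3 -45.  124.9]
wrist red0 (336, 147, 13, 14) at z42 [-18.9 -63.1  42. ]
wrist blue (292, 147, 14, 15) at z42 [-19.3 -27.1  42. ]
wrist orange (264, 39, 118, 8) at z42 [ 74.4 -46.8  42. ]
scene red0 (305, 294, 6, 4) at z42 [-18.6 -64.3  42. ]
scene blue (285, 297, 7, 5) at z42 [-17.4 -27.5  42. ]
scene orange (274, 270, 26, 10) at z42 [ 45.8 -39.1  42. ]
side orange (320, 208, 30, 5) at z42 [-117.1    0.4   42. ]
```

View pics/b1.png

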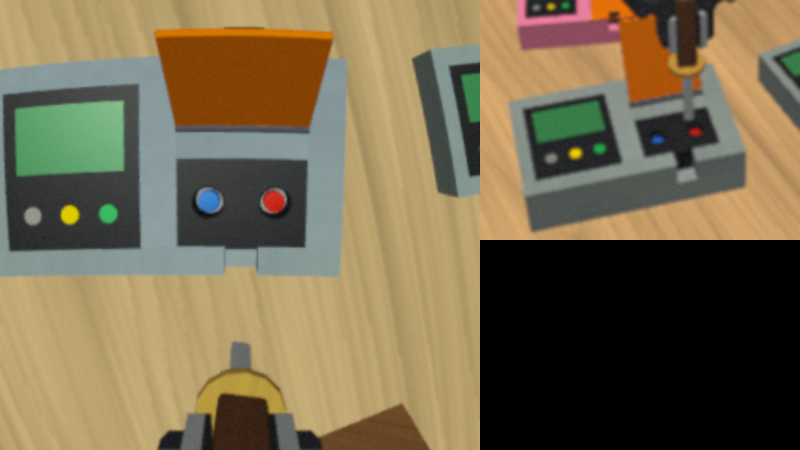

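Red is at wrist px (342,154), which is controller (-19,-63). Blue is at (299,154), which is (-19,-27). The scene view agrees and the cover stands open. I'll hover over red and check.

>>> {"api": "drive_tool", "payload": {"deltas": [[[1.8, 0.6, 0], [0, 0, 0]], [[1.8, 0.6, 0], [0, 0, 0]], [[1.85, 0.6, 0.5], [0, 0, 0]], [[0, 0, 2.5], [0, 0, 0]], [[0, 0, 2.5], [0, 0, 0]], [[0, 0, 1.4], [0, 0, 0]], [[0, 0, 0], [0, 0, 0]], [[0, 0, 0], [0, 0, 0]], [[0, 0, 0], [0, 0, 0]]]}}

```text
clock: 14.55
position: [569.5, 75.8, 139.5]
ee_rot: [-0.615, 0.788, -0.0, 0.001]
contact_force: [0.1, -0.3, -0.1]
gripper_width: 16.4
grasp_force: 58.6
```

Run:
```python
from h import *
np.set_printoptions(precision=1,suppress=True)
show();s=arm.read_state();Rt=R.from_quat(s["ee_rot"]);tip=s["position"]+Rt.apply([0,0,L]);print("tip ctrl",toC(tip),go((-19.3,-63,56),0))
dw,dc=[get_image(n) for n in("wrist","scene")]
for n,d in(("wrist",dw),("scene",dc)):
    pl=(lambda u,z:wplane(d,u,s,z)) if n=="wrist" else (lambda u,z:plane(d,u,z))
    b=(220,180,440,330) if n=="wrist" else (265,270,330,320)
    for nm,lo,hi in(("red0",(0,170,60),(4,255,255)),("blue",(100,120,60),(130,255,255))):
        for c in contours(d["img"],lo,hi,b,6):
            x,y,w,h=cv2.boundingRect(c);print(n,nm,(x,y,w,h),"at z42",toC(pl((x+w/2-.5,y+h/2-.5),42)))
w=dw["img"][190:310,240:400];v=dc["img"][260:320,265:345]
cv2.imwrite("pics/b2.png",np.hstack([cv2.resize(w,(400,300),interpolation=2),cv2.resize(v,(400,300),interpolation=2)])[:,:,::-1])
```

```text
t14.6 p [569.5  75.8 139.5] x [-0.2 -1.  -0. ] z [ 0.  0. -1.] F [ 0.1 -0.3 -0.1] w16.4 g58.6 j [ 0.4  0.4 -0.2  0.  -0.9 -0.7]
tip ctrl [-20.1 -61.9  57.5] (array([0.1, 0.1, 0.1]), array([-0.1,  0. ,  0. ]))
wrist red0 (313, 235, 19, 15) at z42 [-19.4 -63.1  42. ]
wrist blue (261, 234, 19, 17) at z42 [-19.4 -27.2  42. ]
scene red0 (305, 294, 6, 4) at z42 [-18.6 -64.3  42. ]
scene blue (285, 297, 7, 5) at z42 [-17.4 -27.5  42. ]
```

View pics/b2.png

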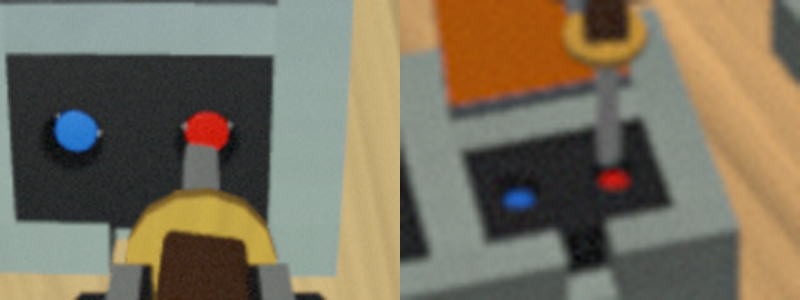

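The blade sits about 1.5 mm to the left of red's centre in the wrist crop (201 vs 207), so I'll correct that and descend.

>>> {"api": "drive_tool", "payload": {"deltas": [[[0.05, 0.14, 0], [0, 0, 0]], [[0, 0, 0], [0, 0, 0]], [[0, 0, 0.4], [0, 0, 0]], [[0, 0, 0.4], [0, 0, 0]], [[0, 0, 0.3], [0, 0, 0]], [[0, 0, 0.2], [0, 0, 0]], [[0, 0, 0], [0, 0, 0]], [[0, 0, 0], [0, 0, 0]]]}}

```text
clock: 15.45
position: [567.3, 75.1, 125.5]
ee_rot: [-0.615, 0.789, -0.0, 0.0]
contact_force: [-0.3, -0.9, -0.9]
gripper_width: 16.3
grasp_force: 58.7
```

>>> {"api": "drive_tool", "payload": {"deltas": [[[0, 0, 0.1], [0, 0, 0]], [[0, 0, 0.1], [0, 0, 0]], [[0, 0, 0], [0, 0, 0]], [[0, 0, 0], [0, 0, 0]]]}}

```text
clock: 15.85
position: [567.4, 75.1, 123.9]
ee_rot: [-0.615, 0.789, -0.0, 0.0]
contact_force: [-0.7, 0.1, 1.8]
gripper_width: 16.2
grasp_force: 58.7
```

>>> {"api": "drive_tool", "payload": {"deltas": [[[0, 0, 0.1], [0, 0, 0]], [[0, 0, 0.1], [0, 0, 0]], [[0, 0, 0], [0, 0, 0]], [[0, 0, 0], [0, 0, 0]]]}}

```text
clock: 16.25
position: [567.4, 75.1, 121.8]
ee_rot: [-0.615, 0.789, -0.0, 0.0]
contact_force: [0.3, -0.7, 3.6]
gripper_width: 16.1
grasp_force: 58.8
```

>>> {"api": "drive_tool", "payload": {"deltas": [[[0, 0, 0.1], [0, 0, 0]], [[0, 0, 0.1], [0, 0, 0]], [[0, 0, 0], [0, 0, 0]], [[0, 0, 0], [0, 0, 0]]]}}

```text
clock: 16.65
position: [567.5, 75.1, 120.0]
ee_rot: [-0.615, 0.789, -0.0, 0.0]
contact_force: [-2.0, 0.3, 5.5]
gripper_width: 16.2
grasp_force: 59.1
```

>>> {"api": "drive_tool", "payload": {"deltas": [[[0, 0, 0.07], [0, 0, 0]], [[0, 0, 0.05], [0, 0, 0]], [[0, 0, 0], [0, 0, 0]], [[0, 0, 0], [0, 0, 0]]]}}

```text
clock: 17.05
position: [567.7, 75.0, 119.8]
ee_rot: [-0.615, 0.788, -0.001, 0.001]
contact_force: [-2.1, -0.5, 9.9]
gripper_width: 16.5
grasp_force: 59.6
```

Force jumped to 9.9 N with almost no further travel, so the button is bottomed. Holding for over a second, then retracting.

>>> {"api": "drive_tool", "payload": {"deltas": [[[0, 0, 0], [0, 0, 0]], [[0, 0, 0], [0, 0, 0]], [[0, 0, 0], [0, 0, 0]], [[0, 0, 0], [0, 0, 0]], [[0, 0, 0], [0, 0, 0]], [[0, 0, 0], [0, 0, 0]], [[0, 0, 0], [0, 0, 0]], [[0, 0, 0], [0, 0, 0]], [[0, 0, 0], [0, 0, 0]], [[0, 0, 0], [0, 0, 0]], [[0, 0, 0], [0, 0, 0]], [[0, 0, 0], [0, 0, 0]]]}}

```text
clock: 18.25
position: [567.7, 75.1, 119.8]
ee_rot: [-0.615, 0.788, -0.001, 0.001]
contact_force: [-1.7, 0.6, 9.4]
gripper_width: 16.3
grasp_force: 59.6
```

>>> {"api": "drive_tool", "payload": {"deltas": [[[0, 0, -0.3], [0, 0, 0]], [[0, 0, -0.6], [0, 0, 0]], [[0, 0, -1], [0, 0, 0]], [[0, 0, -2], [0, 0, 0]], [[0, 0, -2.5], [0, 0, 0]], [[0, 0, -2.5], [0, 0, 0]], [[0, 0, -2], [0, 0, 0]], [[0, 0, 0], [0, 0, 0]], [[0, 0, 0], [0, 0, 0]]]}}

```text
clock: 19.15
position: [566.6, 75.1, 226.9]
ee_rot: [-0.615, 0.789, 0.001, -0.0]
contact_force: [0.1, -1.0, -0.5]
gripper_width: 16.8
grasp_force: 58.6
```

Run:
```python
from h import *
np.set_printoptions(precision=2,suppress=True)
show();s=arm.read_state()
print("to stand", delta((537.1,278.6,229)), "turn",delta(zdir=[0,0,-1],xdir=[.978,.207,0]))
```

```text
t19.1 p [566.6  75.1 226.9] x [-0.24 -0.97 -0.  ] z [-0.  0. -1.] F [ 0.1 -1.  -0.5] w16.8 g58.6 j [ 0.41  0.3  -0.13 -0.   -1.14 -0.66]
to stand (array([-19.01,   7.83,  -0.2 ]), None) turn (None, array([   0.03,    0.08, -116.09]))
```

>>> {"api": "drive_tool", "payload": {"deltas": [[[-3.2, 1.3, 0], [0, 0, 0]], [[-3.2, 1.3, 0], [0, 0, 0]], [[-3.2, 1.3, 0], [0, 0, 0]], [[-3.2, 1.3, 0], [0, 0, 0]], [[-3.2, 1.3, 0], [0, 0, 0]], [[-3, 1.33, 0], [0, 0, 0]], [[0, 0, 0], [0, 0, -8.3]], [[0, 0, 0], [0, 0, -8.3]], [[0, 0, 0], [0, 0, -8.3]], [[0, 0, 0], [0, 0, -8.3]], [[0, 0, 0], [0, 0, -8.3]], [[0, 0, 0], [0, 0, -8.3]]]}}

```text
clock: 20.35
position: [536.6, 277.9, 225.0]
ee_rot: [0.891, -0.454, -0.001, 0.002]
contact_force: [0.1, 0.2, 0.0]
gripper_width: 16.2
grasp_force: 58.6
```

>>> {"api": "drive_tool", "payload": {"deltas": [[[0, 0, 0], [0, 0, -8.3]], [[0, 0, 0], [0, 0, -8.3]], [[0, 0, 0], [0, 0, -8.3]], [[0, 0, 0], [0, 0, -8.3]], [[0, 0, 0], [0, 0, -8.3]], [[0, 0, 0], [0, 0, -8.3]], [[0, 0, 0], [0, 0, -8.3]], [[0, 0, 0], [0, 0, -8.2]], [[0, 0, 0], [0, 0, 0]], [[0, 0, 0], [0, 0, 0]], [[0, 0, 0], [0, 0, 0]]]}}

```text
clock: 21.45
position: [537.3, 278.3, 226.6]
ee_rot: [0.995, 0.103, -0.001, 0.0]
contact_force: [-0.2, 1.0, -0.2]
gripper_width: 16.4
grasp_force: 58.5
```

Run:
```python
from h import *
np.set_printoptions(precision=1,suppress=True)
show();s=arm.read_state();print(delta((537.2,278.7,229),[0,0,-1],[.978,.207,0]))
d=get_image("wrist");im=d["img"];hsv=cv2.cvtColor(im,cv2.COLOR_RGB2HSV)
c=[c for c in contours(im,(8,90,95),(19,185,160),(265,150,390,262),300)]
for k in c:
    ap=cv2.approxPolyDP(cv2.convexHull(k),5,True)[:,0];P=np.array([wplane(d,u,s,68)[:2] for u in ap]);print(ap.tolist(),P.tolist())
m=contours(im,(0,60,0),(20,255,95),(300,185,350,240),60)
for k in m: x,y,w,h=cv2.boundingRect(k);print("dark",x,y,w,h,wplane(d,(x+w/2,y+h/2),s,68))
```

```text
t21.4 p [537.3 278.3 226.6] x [ 1.   0.2 -0. ] z [-0. -0. -1.] F [-0.2  1.  -0.2] w16.4 g58.5 j [ 0.8  0.3 -0.1 -0.  -1.2  1. ]
(array([-0. , -0.1, -0.2]), array([ 0. ,  0.1, -0.1]))
[[278, 243], [357, 246], [357, 258], [279, 256]] [[508.6491733339094, 307.8202725053959], [520.0239839531122, 240.42010585010595], [509.20130152007465, 237.75588845112742], [496.9801082401824, 304.9243055721047]]
[[356, 170], [362, 179], [358, 241], [278, 234], [282, 171]] [[583.9675072831191, 256.4974127187156], [577.7368588270645, 249.95053635492076], [524.6396150357185, 240.65657791097826], [516.6843869005166, 309.2162652443923], [570.6920584002453, 315.6303056095215]]
dark 309 209 22 21 [536.6 276.6  68. ]
```

Back over the hole, with the same reading as before the grasp. Lowering.

>>> {"api": "drive_tool", "payload": {"deltas": [[[0, 0, 2], [0, 0, 0]], [[0, 0, 2.5], [0, 0, 0]], [[0, 0, 2], [0, 0, 0]], [[0, 0, 1], [0, 0, 0]], [[0, 0, 1], [0, 0, 0]], [[0, 0, 1.5], [0, 0, 0]], [[0, 0, 1.5], [0, 0, 0]], [[0, 0, 1.0], [0, 0, 0]], [[0, 0, 0], [0, 0, 0]], [[0, 0, 0], [0, 0, 0]]]}}

```text
clock: 22.5
position: [538.1, 278.7, 102.9]
ee_rot: [0.995, 0.104, 0.001, -0.0]
contact_force: [0.0, -0.0, -0.4]
gripper_width: 16.1
grasp_force: 58.6
```

>>> {"api": "drive_tool", "payload": {"deltas": [[[0, 0, 0.3], [0, 0, 0]], [[0, 0, 0.3], [0, 0, 0]], [[0, 0, 0], [0, 0, 0]], [[0, 0, 0], [0, 0, 0]], [[0, 0, 0], [0, 0, 0]]]}}

```text
clock: 23.0
position: [537.7, 278.5, 96.5]
ee_rot: [0.995, 0.104, 0.0, -0.0]
contact_force: [-0.2, 0.2, -1.3]
gripper_width: 16.7
grasp_force: 58.6
```

>>> {"api": "drive_tool", "payload": {"deltas": [[[0, 0, 0.2], [0, 0, 0]], [[0, 0, 0.2], [0, 0, 0]], [[0, 0, 0], [0, 0, 0]], [[0, 0, 0], [0, 0, 0]], [[0, 0, 0], [0, 0, 0]]]}}

```text
clock: 23.5
position: [537.7, 278.4, 92.4]
ee_rot: [0.995, 0.104, 0.0, -0.0]
contact_force: [0.2, 1.3, 0.3]
gripper_width: 16.6
grasp_force: 58.6
```

>>> {"api": "drive_tool", "payload": {"deltas": [[[0, 0, 0.1], [0, 0, 0]], [[0, 0, 0.1], [0, 0, 0]], [[0, 0, 0], [0, 0, 0]], [[0, 0, 0], [0, 0, 0]]]}}

```text
clock: 23.9
position: [537.7, 278.5, 91.1]
ee_rot: [0.995, 0.105, 0.0, -0.0]
contact_force: [-1.9, -0.5, 5.8]
gripper_width: 16.4
grasp_force: 59.2
```

Collar rests on the stand (5.8 N). Release and rise.

>>> {"api": "drive_tool", "payload": {"deltas": [[[0, 0, 0], [0, 0, 0]], [[0, 0, 0], [0, 0, 0]], [[0, 0, 0], [0, 0, 0]], [[0, 0, 0], [0, 0, 0]], [[0, 0, 0], [0, 0, 0]], [[0, 0, 0], [0, 0, 0]], [[0, 0, 0], [0, 0, 0]], [[0, 0, 0], [0, 0, 0]], [[0, 0, 0], [0, 0, 0]], [[0, 0, 0], [0, 0, 0]]], "claw": 8.5}}

```text
clock: 24.9
position: [537.6, 278.4, 90.4]
ee_rot: [0.995, 0.104, 0.0, -0.0]
contact_force: [-0.5, 0.7, -0.5]
gripper_width: 85.3
grasp_force: 0.0
```

>>> {"api": "drive_tool", "payload": {"deltas": [[[0, 0, -1.5], [0, 0, 0]], [[0, 0, -2.5], [0, 0, 0]], [[0, 0, -3], [0, 0, 0]], [[0, 0, -3], [0, 0, 0]], [[0, 0, -3], [0, 0, 0]], [[0, 0, -1], [0, 0, 0]], [[0, 0, 0], [0, 0, 0]], [[0, 0, 0], [0, 0, 0]]]}}

```text
clock: 25.7
position: [536.9, 278.1, 229.0]
ee_rot: [0.995, 0.104, -0.001, 0.0]
contact_force: [-0.4, -0.1, 0.5]
gripper_width: 85.0
grasp_force: 0.0
```

Run:
```python
from h import *
np.set_printoptions(precision=1,suppress=True)
show();s=arm.read_state();d=get_image("wrist");im=d["img"]
for c in contours(im,(18,130,100),(28,255,255),(285,175,370,260),30): print("gold",cv2.boundingRect(c),wplane(d,cv2.fitEllipse(c)[0],s,73))
for c in contours(im,(0,60,0),(20,255,88),(295,205,360,285),60): print("dark",cv2.boundingRect(c))
for c in contours(im,(5,150,60),(18,255,255),(460,120,640,290),60): print("orange",cv2.boundingRect(c))
e=get_image("scene")
for c in contours(e["img"],(18,150,100),(28,255,255),(345,310,425,410),8): print("scene gold",cv2.boundingRect(c))
for c in contours(e["img"],(0,60,0),(20,255,88),(370,318,400,362),30): print("scene handle",cv2.boundingRect(c))
for n,lo,hi in(("orange",(6,200,100),(18,255,255)),("blue",(100,120,60),(130,255,255))):
    for c in contours(e["img"],lo,hi,(265,240,330,320),6): print("scene",n,cv2.boundingRect(c))
o=cv2.imread("pics/scene0.png");m=cv2.absdiff(o[:,:,::-1],e["img"]).max(2)
for n,b in(("jar",(245,155,285,205)),("bowl",(230,400,312,475)),("cup",(145,200,188,246))): x0,y0,x1,y1=b;print(n,(m[y0:y1,x0:x1]>40).sum())
```

```text
t25.7 p [536.9 278.1 229. ] x [ 1.   0.2 -0. ] z [-0. -0. -1.] F [-0.4 -0.1  0.5] w85.0 g0.0 j [ 0.7  0.3 -0.1 -0.  -1.2  1. ]
gold (301, 201, 38, 31) [537.8 277.5  73. ]
dark (306, 210, 27, 49)
orange (545, 204, 95, 86)
scene gold (376, 353, 19, 14)
scene handle (380, 330, 15, 31)
scene orange (270, 240, 40, 40)
scene blue (285, 297, 7, 5)
jar 0
bowl 0
cup 0
```

All in place: the collar's scene-view box matches the one before the grasp, the cover is open, and the bystanders haven't moved.

```bash
python3 -c "
from bench import arm
print(arm.job_done())"
```

```text
the job is handed in; nothing more can be done
None
```

I handed the job in at about 26 s. The cover is pried open to about 113°, the red button was pressed fully in and held for over a second, the blue button wasn't touched, and the knife is back in its stand; no verdict was shown.

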